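# Pin the work-light couplings in the jig

### The job

Every orange work-light coupling standing in the jig has to be locked with a pin. Spin each one in its pocket, without taking it out, until its cross-hole lines up with the holes in the jig's cheeks; lift a yellow-handled pin up and off its hooks and pass it through cheek, coupling and far cheek until the handle comes up against the cheek, then let go of it. Leave empty pockets empty and do not disturb the other things on the bench; a pin left over needs nothing, and a pin that has been knocked off the rack can be used as well.

Things in the scene. Friction and masses are not known exactly. Their poses are not given: they have to be found in the camera images.
- jig: Fixed jig: dark steel base plate 100 x 350 x 10 mm with three pockets in a row along its y, 110 mm apart, floors 10 mm above the table. Each lies between two upright aluminium cheeks 60 mm wide, tops 58 mm above the table; low side guards (tops 28 mm) close it in y. Origin: centre of its underside; z up; x away from the robot's side, within 0.2 rad of the world's x.
- rack: Fixed rack, plywood base 120 x 250 x 10 mm, two blue rails 36 mm before and behind its middle, each with 3 upturned steel hooks 85 mm apart in y, tops 116 mm above the table. Origin: centre of its underside; x away from the robot's side. Pins lie level along x in a front and a rear hook, axis 92 mm up, handle overhanging the front; lifting 40 mm clears the hooks.
- pocket1 (a point): Middle of pocket 1, on the axis of its two 16 mm cheek holes, 42 mm above the table; axes as the jig's, x along the holes. The cheeks' inner faces lie 28 mm, their outer faces 38 mm either side of this point along x.
- pocket2 (a point): Middle of pocket 2, on the axis of its two 16 mm cheek holes, 42 mm above the table; axes as the jig's, x along the holes. The cheeks' inner faces lie 28 mm, their outer faces 38 mm either side of this point along x.
- pocket3 (a point): Middle of pocket 3, on the axis of its two 16 mm cheek holes, 42 mm above the table; axes as the jig's, x along the holes. The cheeks' inner faces lie 28 mm, their outer faces 38 mm either side of this point along x.
- coupling1_mid (a point): Orange round coupling, 52 mm diameter, 85 mm tall, 0.16 kg, loose in pocket 1, spins freely about z; absent in some starts. Point: its centre, 52.5 mm above the table when seated (top at 95 mm). A 16 mm square cross-hole runs right through along its own x, 10.5 mm below this point; white marks on the top rim and down the side show its ends; a half turn is the same.
- coupling2_mid (a point): Orange round coupling, 52 mm diameter, 85 mm tall, 0.16 kg, loose in pocket 2, spins freely about z; absent in some starts. Point: its centre, 52.5 mm above the table when seated (top at 95 mm). A 16 mm square cross-hole runs right through along its own x, 10.5 mm below this point; white marks on the top rim and down the side show its ends; a half turn is the same.
- coupling3_mid (a point): Orange round coupling, 52 mm diameter, 85 mm tall, 0.16 kg, loose in pocket 3, spins freely about z; absent in some starts. Point: its centre, 52.5 mm above the table when seated (top at 95 mm). A 16 mm square cross-hole runs right through along its own x, 10.5 mm below this point; white marks on the top rim and down the side show its ends; a half turn is the same.
- pin1_grip (a point): Locking pin, 0.12 kg: yellow square handle 22 x 22 x 70 mm and a 12 mm steel rod 92 mm long, nose tapered over 14 mm to 6 mm. Point: handle centre, on the axis; x points to the nose (127 mm ahead; shoulder 35 mm ahead, balance about 54 mm ahead). Fully home it is 73 mm from the pocket point. Pins are alike and fit any pocket.
- pin2_grip (a point): Locking pin, 0.12 kg: yellow square handle 22 x 22 x 70 mm and a 12 mm steel rod 92 mm long, nose tapered over 14 mm to 6 mm. Point: handle centre, on the axis; x points to the nose (127 mm ahead; shoulder 35 mm ahead, balance about 54 mm ahead). Fully home it is 73 mm from the pocket point. Pins are alike and fit any pocket.
- pin3_grip (a point): Locking pin, 0.12 kg: yellow square handle 22 x 22 x 70 mm and a 12 mm steel rod 92 mm long, nose tapered over 14 mm to 6 mm. Point: handle centre, on the axis; x points to the nose (127 mm ahead; shoulder 35 mm ahead, balance about 54 mm ahead). Fully home it is 73 mm from the pocket point. Pins are alike and fit any pocket.
- glue: Bystander: white glue bottle with a red cap, 56 mm across, 150 mm tall, standing. Origin: centre of its underside.
- screwjar: Bystander: glass screw jar with a black lid, 70 mm across, 80 mm tall, standing. Origin: centre of its underside.
- tape: Bystander: black and green tape measure, 70 x 40 x 65 mm. Origin: centre of its underside.
- offcut: Bystander: wood offcut, 160 x 60 x 35 mm. Origin: centre of its underside.
- wrench: Bystander: open-ended wrench, 180 mm long, 8 mm thick, lying. Origin: centre of its underside.
- drill: Bystander: blue and black cordless drill lying on its side, about 190 x 190 mm, 56 mm high. Origin: centre of its underside, the barrel's axis along x, the handle towards -y.
- screwdriver: Bystander: blue-handled screwdriver, 200 mm long, lying. Origin: centre of its underside.

How it is judged (in metres and radians):
At the end, for the whole second after the job is handed in: Every coupling present stands upright and at rest, within 6 mm of its pocket's middle, cross-hole within 0.12 rad of the cheek holes, with a pin through it: handle centre 67 to 79 mm from the coupling's axis, pin within 6 mm and 0.12 rad of the cross-hole (distance between coupling1_mid and pocket1 below 0.016 m and horizontal distance between coupling1_mid and pocket1 below 0.006 m and angle between each of coupling1_mid, coupling2_mid, coupling3_mid's own z axis and vertical below 0.08 rad and angle between the x axis of each of coupling1_mid, coupling2_mid, coupling3_mid and the x axis of jig, either way round below 0.12 rad and linear speed of each of coupling1, coupling2, coupling3 below 0.02 m/s and ((distance between pin1_grip and coupling1_mid between 0.0678 and 0.0797 m and y of pin1_grip in the frame of coupling1_mid between -0.006 and 0.006 m and z of pin1_grip in the frame of coupling1_mid between -0.0165 and -0.0045 m and angle between the x axis of pin1_grip and the x axis of coupling1_mid, either way round below 0.12 rad) or (distance between pin2_grip and coupling1_mid between 0.0678 and 0.0797 m and y of pin2_grip in the frame of coupling1_mid between -0.006 and 0.006 m and z of pin2_grip in the frame of coupling1_mid between -0.0165 and -0.0045 m and angle between the x axis of pin2_grip and the x axis of coupling1_mid, either way round below 0.12 rad) or (distance between pin3_grip and coupling1_mid between 0.0678 and 0.0797 m and y of pin3_grip in the frame of coupling1_mid between -0.006 and 0.006 m and z of pin3_grip in the frame of coupling1_mid between -0.0165 and -0.0045 m and angle between the x axis of pin3_grip and the x axis of coupling1_mid, either way round below 0.12 rad)) and distance between coupling2_mid and pocket2 below 0.016 m and horizontal distance between coupling2_mid and pocket2 below 0.006 m and ((distance between pin1_grip and coupling2_mid between 0.0678 and 0.0797 m and y of pin1_grip in the frame of coupling2_mid between -0.006 and 0.006 m and z of pin1_grip in the frame of coupling2_mid between -0.0165 and -0.0045 m and angle between the x axis of pin1_grip and the x axis of coupling2_mid, either way round below 0.12 rad) or (distance between pin2_grip and coupling2_mid between 0.0678 and 0.0797 m and y of pin2_grip in the frame of coupling2_mid between -0.006 and 0.006 m and z of pin2_grip in the frame of coupling2_mid between -0.0165 and -0.0045 m and angle between the x axis of pin2_grip and the x axis of coupling2_mid, either way round below 0.12 rad) or (distance between pin3_grip and coupling2_mid between 0.0678 and 0.0797 m and y of pin3_grip in the frame of coupling2_mid between -0.006 and 0.006 m and z of pin3_grip in the frame of coupling2_mid between -0.0165 and -0.0045 m and angle between the x axis of pin3_grip and the x axis of coupling2_mid, either way round below 0.12 rad)) and distance between coupling3_mid and pocket3 below 0.016 m and horizontal distance between coupling3_mid and pocket3 below 0.006 m and ((distance between pin1_grip and coupling3_mid between 0.0678 and 0.0797 m and y of pin1_grip in the frame of coupling3_mid between -0.006 and 0.006 m and z of pin1_grip in the frame of coupling3_mid between -0.0165 and -0.0045 m and angle between the x axis of pin1_grip and the x axis of coupling3_mid, either way round below 0.12 rad) or (distance between pin2_grip and coupling3_mid between 0.0678 and 0.0797 m and y of pin2_grip in the frame of coupling3_mid between -0.006 and 0.006 m and z of pin2_grip in the frame of coupling3_mid between -0.0165 and -0.0045 m and angle between the x axis of pin2_grip and the x axis of coupling3_mid, either way round below 0.12 rad) or (distance between pin3_grip and coupling3_mid between 0.0678 and 0.0797 m and y of pin3_grip in the frame of coupling3_mid between -0.006 and 0.006 m and z of pin3_grip in the frame of coupling3_mid between -0.0165 and -0.0045 m and angle between the x axis of pin3_grip and the x axis of coupling3_mid, either way round below 0.12 rad))); the robot touches nothing.
It fails at once if a coupling is taken out of its pocket (lifted more than 30 mm) (z of any of coupling1_mid, coupling2_mid, coupling3_mid in the frame of jig above 0.0825 m).
It fails at once if one of the other things on the bench is shifted by more than 40 mm (distance of any of glue, screwjar, tape, offcut, wrench, drill, screwdriver from where it was at the start of the episode above 0.04 m).
Of coupling1, coupling2, coupling3 only 2 to 3 are there at a start; the rules pass over those that are not, and their reading is None.
At some moment in a run one of pin1, pin2, pin3 may be knocked a few centimetres aside while the robot is not near it.
It also fails if it takes over 210 s, if anything falls off the work surface, if the arm or the gripper's body presses on something with over 40 N, if the wrist force passes 120 N, or if a joint passes its speed limit or range.

### The arm

A 6-joint arm with a two-finger parallel gripper is mounted at the origin on the work surface. World frame = base frame: x ahead of the robot, y to its left, z up, the work surface at z = 0. Lengths are in mm, angles in rad, forces in N, time in s.
With the tool pointing down it reaches from about 325 to 925 mm from the base axis. Payload 3.1 kg.
Tool frame: the origin (TCP) lies at the very end of the fingers, on their centre line; the grasp point (between the pads) lies 19 mm behind it; z points along the fingers, y is the line along which they close (so a half turn about z gives the same grasp; the last joint's range is limited). The gripper opens to 85 mm and grips with 20 to 120 N. Pads are 22 mm wide; open, the fingers measure 114 mm over their backs; the gripper's body (76 mm by 85 mm) begins 54 mm behind the grasp point. The pads swing forward as they close: fully open they stand 13 mm farther back than shut.
Start: joints at [-1.282, 0.217, 1.613, -0, 1.311, -0.112], TCP at [243.868, -575.471, 207.5] pointing down, gripper open.
Joint ranges: [-2.75, 2.75], [-0.78, 2.1], [0.31, 2.55], [-1.13, 4.27], [0.13, 2.63], [-2.58, 2.58]. Speed limits (rad/s): [2.79, 2.79, 3.14, 3.14, 3.14, 3.14].

### API

Orientations are given as a unit quaternion [x, y, z, w].
In Python, from cell import manip gives the robot as it stands.
- The arm moves only by the tool drive_tool, never from a script. Its argument "commands" is a list that holds one entry, the list of rows, each a list of 7 numbers: the shift along the tool's x, y, z in mm, then the turn, a rotation vector about the tool's x, y, z in degrees, then the finger opening in mm, from 0 to 85.4. A call has 1 to 10 rows; each row is the pose to reach, as a shift and turn from the pose commanded when the call began, along the tool's axes at that moment; what a row does not reach only later rows make up. A row lasts 1/12 s, in which the tool goes at most 41.7 mm and 7.16 degrees, less where a joint would pass 70% of its speed; a pose out of reach is approached as far as the arm can. A call with a gripper value outside its range is refused whole. The fingers move at their own pace and stop on an object; "grip_force" is the grip in N (left out, the last holds). Time passes only in rows, so rows that repeat a pose let the fingers close. It gives the time, the measured TCP pose, the force, the opening and the grip force at its end, in the units of the state.
- manip.get_obs(): the state, without advancing time (a new reading comes with each control period).
- manip.grab_frame(name): name is "scene" or "top" or "wrist"; returns a dict with "pixels" (384x512x3 uint8, red, green, blue), "vertical_fov" (degrees; the focal length in pixels is half the picture's height over the tangent of half this angle, whatever the lens; pixels are square), "cx", "cy" (the principal point, pixels), "pose" (4x4, takes a point from camera to world coordinates). Camera axes: x right, y up, looking along -z (the intrinsics and any distortion apply to the point x, -y, -z); pixel columns grow to the right and rows downward; lengths in mm; the calibration is good to about 2 mm. A picture is of the moment at which its call begins. There is no depth.
- manip.finish_job(): hands the job in; it is judged then, once.
The state is a dict: "clock": time; "joint_pos": joint angles; "dq": joint speeds; "joint_torque": joint torques, N m; "tcp_pos": TCP position; "ee_rot": TCP orientation; "ft_force": force on the tool from outside, world axes, zero at the start; "moment": the same for the moment, N m; "grip_width": finger opening in mm; "gripper_force": force on a finger pad.
Only numpy, scipy, OpenCV 4.12 (cv2) and the standard library are available. Lean on these libraries where they do the work, as an engineer would, in place of code of your own. Each camera call takes 0.05 s, during which the arm holds its last target. There are 200 camera calls.

## Working session

There is one attempt and no reset: what is moved stays moved. The work goes in short steps, Python scripts to look and compute and a tool call to move; the robot and the scene stay as the last step left them, time stands still between calls to the robot, and variables do not carry over. Pictures are saved under pics/ and viewed, at most 14 in all, crops included, and the job is handed in when it is done.

Besides the shell and the picture viewer there is one more tool, called after ">>>" in YAML: its name, and indented under it one key for each argument. drive_tool: Moves the arm, as the interface text tells. Its arguments: {"type":"object","properties":{"commands":{"type":"array"},"grip_force":{"type":"number"}},"required":["commands"]}

```bash
ls; mkdir -p pics
cat > h.py <<'E'
import numpy as np, cv2
from cell import manip
from scipy.spatial.transform import Rotation as R
def grab(n,save=None):
    f=manip.grab_frame(n)
    if save: cv2.imwrite('pics/'+save,f['pixels'][:,:,::-1])
    return f
def foc(f): return 192/np.tan(np.radians(f['vertical_fov'])/2)
def ray(f,u,v):
    F=foc(f);T=np.array(f['pose']);d=T[:3,:3]@np.array([(u-f['cx'])/F,-(v-f['cy'])/F,-1.]);return T[:3,3],d
def onz(f,u,v,z):
    o,d=ray(f,u,v);return o+d*(z-o[2])/d[2]
def proj(f,p):
    T=np.array(f['pose']);q=T[:3,:3].T@(np.array(p)-T[:3,3]);F=foc(f);return np.array([f['cx']+F*q[0]/-q[2],f['cy']-F*q[1]/-q[2]])
def tri(fa,a,fb,b):
    o1,d1=ray(fa,*a);o2,d2=ray(fb,*b);s=np.linalg.lstsq(np.c_[d1,-d2],o2-o1,rcond=None)[0]
    p,q=o1+s[0]*d1,o2+s[1]*d2;return (p+q)/2,np.linalg.norm(p-q)
E
python3 - <<'E'
from h import *
for n in ('scene','top'):
    f=grab(n,n+'0.png');print(n,{k:v for k,v in f.items() if k!='pixels'})
print(manip.get_obs())
E
```

```text
pics
scene {'vertical_fov': 53.9838881565044, 'cx': 254.9082157582948, 'cy': 189.97508714010004, 'pose': array([[ 1.42355358e-01, -8.03065994e-01,  5.78636294e-01,
         1.35940424e+03],
       [ 9.89773369e-01,  1.20893154e-01, -7.57200365e-02,
        -8.47426445e+01],
       [-9.14498038e-03,  5.83497947e-01,  8.12063123e-01,
         1.13870511e+03],
       [ 0.00000000e+00,  0.00000000e+00,  0.00000000e+00,
         1.00000000e+00]])}
top {'vertical_fov': 52.859059467405835, 'cx': 257.81586698964986, 'cy': 194.18798755713314, 'pose': array([[-6.70678257e-03,  9.89000368e-01, -1.47760925e-01,
         4.02479814e+02],
       [-9.99613595e-01, -1.06168575e-02, -2.56893690e-02,
         5.69502045e+00],
       [-2.69755521e-02,  1.47531536e-01,  9.88689418e-01,
         1.38644654e+03],
       [ 0.00000000e+00,  0.00000000e+00,  0.00000000e+00,
         1.00000000e+00]])}
{'clock': 0.1, 'joint_pos': array([-1.28217322e+00,  2.17717232e-01,  1.61477931e+00,  4.40310869e-06,
        1.31130005e+00, -1.12175124e-01]), 'dq': array([ 0.00218954, -0.00078667, -0.00062539, -0.00062382,  0.00147187,
       -0.00040895]), 'joint_torque': array([-5.52419533e-04, -3.98076618e+01, -3.04969990e+01, -1.03840450e-04,
        4.23809979e-03,  5.26479170e-06]), 'tcp_pos': array([ 243.65624647, -574.69329833,  206.27207287]), 'ee_rot': array([ 9.79986726e-01,  1.99059797e-01, -9.49748901e-05, -1.09786842e-03]), 'ft_force': array([0.26739648, 0.23393006, 0.0826021 ]), 'moment': array([-0.04118439,  0.02858727, -0.02402985]), 'gripper_force': 0.0, 'grip_width': 84.86134197459374}
```

View pics/scene0.png

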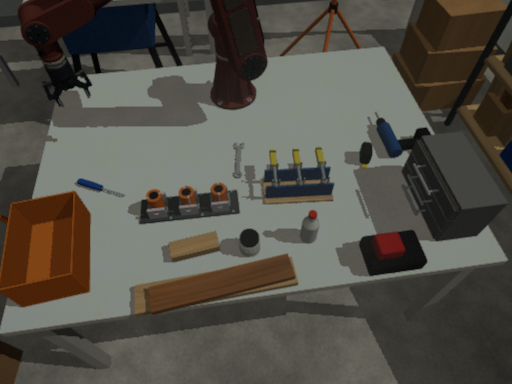

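View pics/top0.png

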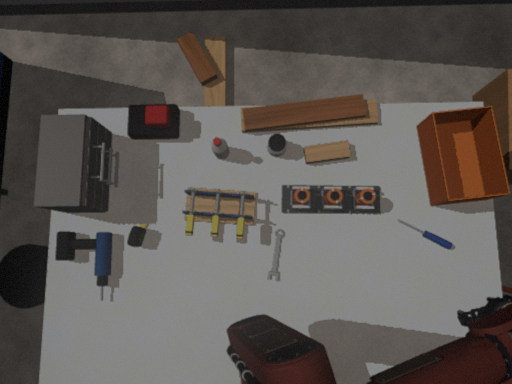

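The scene and top views both show three couplings, at top px (302,196), (333,197) and (367,197). Three pins hang on the rack with handles at (190,224), (215,225) and (240,227), facing the robot. Next I measure with colour masks.

```bash
cat >> h.py <<'E'
def blobs(f,lo,hi,amin=15,roi=None):
    h=cv2.cvtColor(f['pixels'],cv2.COLOR_RGB2HSV);m=cv2.inRange(h,lo,hi)
    if roi: 
        k=np.zeros_like(m);k[roi[1]:roi[3],roi[0]:roi[2]]=1;m*=k
    n,l,s,c=cv2.connectedComponentsWithStats(m)
    return [(int(s[i,4]),c[i].round(1),cv2.minAreaRect(np.argwhere(l==i)[:,::-1].astype(np.float32))) for i in range(1,n) if s[i,4]>=amin]
E
python3 - <<'E'
from h import *
f=grab('top');g=grab('scene')
for a,fr,ro,ry in (('top',f,(285,180,385,215),(180,200,260,240)),('scene',g,(140,180,235,215),(260,140,335,180))):
    for b in blobs(fr,(3,110,90),(16,255,255),20,ro): print(a,'or',b[0],b[1],onz(fr,*b[1],85).round(0))
    for b in blobs(fr,(20,130,90),(35,255,255),15,ry): print(a,'ye',b[0],b[1],b[2],onz(fr,*b[1],98).round(0))
E
```

```text
top or 59 [296.9 195.3] [592. -93.  85.]
top or 52 [306.3 195.5] [ 591. -125.   85.]
top or 51 [339.1 194.5] [ 593. -236.   85.]
top or 60 [364.6 192. ] [ 601. -322.   85.]
top or 63 [329.8 196.9] [ 585. -204.   85.]
top or 57 [368.6 199.9] [ 573. -334.   85.]
top ye 82 [189.6 222.4] ((189.62307739257812, 222.51541137695312), (5.085424423217773, 15.504340171813965), 7.125016689300537) [502. 269.  98.]
top ye 87 [214.9 223.4] ((215.0, 224.0), (16.0, 6.0), 90.0) [498. 183.  98.]
top ye 88 [240.2 225.4] ((240.5, 226.0), (16.0, 5.0), 90.0) [490.  99.  98.]
scene or 40 [213.7 189.5] [ 585. -127.   85.]
scene or 71 [223.1 191.7] [600. -96.  85.]
scene or 74 [191.3 194.7] [ 596. -204.   85.]
scene or 37 [151.8 191.9] [ 564. -338.   85.]
scene or 40 [181.8 193.8] [ 587. -236.   85.]
scene or 93 [157.  200.3] [ 602. -320.   85.]
scene ye 67 [319.5 154.9] ((319.423095703125, 155.11537170410156), (12.94366455078125, 5.099019527435303), 78.69007110595703) [497. 267.  98.]
scene ye 68 [296.2 156.8] ((296.1756896972656, 157.05404663085938), (12.658721923828125, 5.260767459869385), 80.53767395019531) [494. 181.  98.]
scene ye 69 [272.8 158. ] ((272.78997802734375, 158.02999877929688), (12.727922439575195, 5.232591152191162), 81.8698959350586) [486.  97.  98.]
```

Run:
```python
from h import *
f=grab('wrist','w0.png');print({k:v for k,v in f.items() if k!='pixels'});print(manip.get_obs()['tcp_pos'])
s=cv2.resize(cv2.imread('pics/top0.png')[170:250,170:395],None,fx=3.5,fy=3.5,interpolation=cv2.INTER_CUBIC)
cv2.imwrite('pics/topc.png',s)
```

```text
{'vertical_fov': 62.68780743955245, 'cx': 252.79579677810312, 'cy': 187.80868848283532, 'pose': array([[ 3.89790013e-01,  8.71396751e-01,  2.97878245e-01,
         3.20948708e+02],
       [-9.20903341e-01,  3.69145703e-01,  1.25173825e-01,
        -5.42604404e+02],
       [-8.84409674e-04, -3.23108578e-01,  9.46361487e-01,
         3.72373587e+02],
       [ 0.00000000e+00,  0.00000000e+00,  0.00000000e+00,
         1.00000000e+00]])}
[ 243.7348031  -575.07102728  206.84970804]
```

```bash
cat >> h.py <<'E'
def go(xyz,yaw,o=None):
    o=o or manip.get_obs();r=R.from_quat(o['ee_rot'])
    t=R.from_euler('z',yaw)*R.from_euler('x',np.pi)
    d=r.inv().apply(np.array(xyz,float)-o['tcp_pos']);v=(r.inv()*t).as_rotvec(degrees=True)
    print('shift',d.round(1),'turn',v.round(2),'rows>=',round(max(np.linalg.norm(d)/41.7,np.linalg.norm(v)/7.16),1))
def st(): 
    o=manip.get_obs();t=R.from_quat(o['ee_rot']).apply([1,0,0]);print(round(o['clock'],2),o['tcp_pos'].round(1),'yaw',np.arctan2(t[1],t[0]).round(3),'z',R.from_quat(o['ee_rot']).apply([0,0,1]).round(3),'w',round(o['grip_width'],1),'F',o['ft_force'].round(1))
E
python3 -c "
from h import *
go([600,-220,250],-0.02)"
```

```text
shift [ 466.6 -188.   -42.9] turn [-0.07  0.   24.11] rows>= 12.1
```

View pics/topc.png

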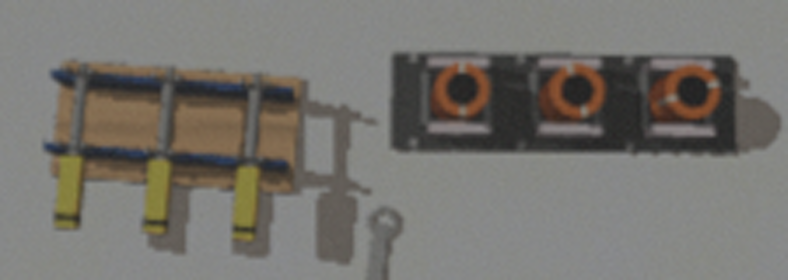

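Crop: couplings show rims with white marks. The left one is nearly aligned along x, the middle one slightly turned and the right one far off. I move above the jig for a wrist look.

>>> drive_tool:
  commands:
    - [[120,-50,-40,0,0,0,85],[230,-90,-43,0,0,6,85],[350,-140,-43,0,0,12,85],[467,-188,-43,0,0,18,85],[467,-188,-43,0,0,24,85],[467,-188,-43,0,0,24,85],[467,-188,-43,0,0,24,85],[467,-188,-43,0,0,24,85],[467,-188,-43,0,0,24,85],[467,-188,-43,0,0,24,85]]

```text
clock: 1.08
tcp_pos: [538.1, -281.7, 245.7]
ee_rot: [1.0, -0.009, 0.0, 0.0]
ft_force: [0.5, 0.5, 0.5]
grip_width: 85.1
gripper_force: 0.0
```

```bash
python3 -c "
from h import *
st();go([600,-220,250],-0.02)"
```

```text
1.08 [ 538.1 -281.7  245.7] yaw -0.018 z [ 0. -0. -1.] w 85.1 F [0.5 0.5 0.5]
shift [ 60.7 -62.8  -4.3] turn [ 0.01 -0.01  0.11] rows>= 2.1
```

>>> drive_tool:
  commands:
    - [[30,-31,-4,0,0,0,85],[61,-63,-4,0,0,0,85],[61,-63,-4,0,0,0,85],[61,-63,-4,0,0,0,85],[61,-63,-4,0,0,0,85]]

```text
clock: 1.5
tcp_pos: [598.8, -221.5, 249.0]
ee_rot: [1.0, -0.008, -0.001, 0.0]
ft_force: [-0.2, -0.4, 0.1]
grip_width: 85.0
gripper_force: 0.0
```

```bash
python3 -c "
from h import *
st();f=grab('wrist','w1.png');np.save('w1.npy',f,allow_pickle=True)
for p in ([592,-110,95],[589,-220,95],[587,-328,95]):print(proj(f,p))"
```

```text
1.5 [ 598.8 -221.5  249. ] yaw -0.017 z [-0.001 -0.    -1.   ] w 85.0 F [-0.2 -0.4  0.1]
[147.02408274 172.72496448]
[251.40522684 173.68923088]
[353.68575161 173.77453709]
```

View pics/w1.png

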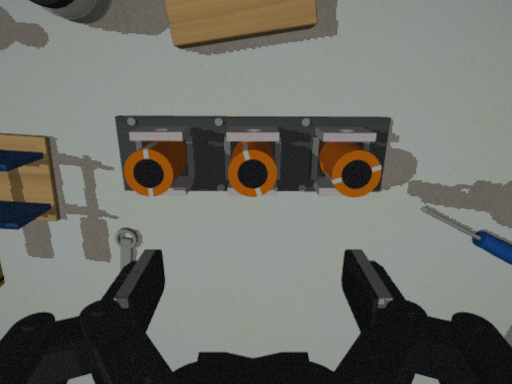

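The wrist view shows three coupling tops with dark bores near (148,173), (253,174) and (357,174), with white marks on the rims. The jig plate's far edge runs from (117,116) to (389,118). I measure these next.

```bash
cat > meas.py <<'E'
from h import *
def couplings(f,guess):
    px=f['pixels'].astype(int);hsv=cv2.cvtColor(f['pixels'],cv2.COLOR_RGB2HSV);out=[]
    U,V=np.meshgrid(np.arange(512),np.arange(384))
    F=foc(f);T=np.array(f['pose'])
    D=np.stack([(U-f['cx'])/F,-(V-f['cy'])/F,-np.ones_like(U)],-1)@T[:3,:3].T
    s=(95-T[2,3])/D[...,2];X=T[0,3]+D[...,0]*s;Y=T[1,3]+D[...,1]*s
    for g in guess:
        c=np.array(g[:2],float)
        for _ in range(5):
            d=np.hypot(X-c[0],Y-c[1]);m=(hsv[...,2]<60)&(d<19)
            c=np.array([X[m].mean(),Y[m].mean()])
        r0=np.sqrt(m.sum()*abs(s[m].mean()/F)**2/np.pi) if 0 else d[m].max()
        w=(d>r0+1)&(d<25)&(hsv[...,1]<90)&(hsv[...,2]>100)
        a=np.arctan2(Y[w]-c[1],X[w]-c[0]);th=np.angle(np.exp(2j*a).mean())/2
        out.append((c,th));print('bore',c.round(1),'n',m.sum(),'r',r0.round(1),'marks',w.sum(),'angle',th.round(3),'coh',abs(np.exp(2j*a).mean()).round(2))
    return out
E
python3 - <<'E'
from meas import *
f=np.load('w1.npy',allow_pickle=True).item()
o=couplings(f,[(592,-110),(589,-220),(587,-328)])
c=np.array([x[0] for x in o]);d=c[0]-c[2];print('yaw from centres',-np.arctan2(d[0],d[1]),np.linalg.norm(np.diff(c,axis=0),axis=1),c.mean(0))
g=f['pixels'].mean(2);P=[]
for u in range(125,385,2):
    col=g[95:130,u];k=np.where(col<100)[0]
    if len(k): P.append(onz(f,u,95+k[0]-(100-col[k[0]])/(col[k[0]-1]-col[k[0]]),10))
P=np.array(P);k=np.polyfit(P[:,1],P[:,0],1);r=P[:,0]-np.polyval(k,P[:,1]);i=abs(r)<1.5
k=np.polyfit(P[i,1],P[i,0],1);print('plate far edge slope yaw',-k[0],'x at -220',np.polyval(k,-220),i.sum(),len(P))
row=g[175,100:410];print(onz(f,100+np.where(row<70)[0][0],175,10),onz(f,100+np.where(row<70)[0][-1],175,10))
E
```

```text
bore [ 591.6 -111. ] n 647 r 15.6 marks 80 angle -0.002 coh 0.99
bore [ 589.1 -220.8] n 644 r 15.6 marks 73 angle 0.289 coh 0.99
bore [ 586.7 -330.8] n 638 r 15.7 marks 72 angle -1.257 coh 0.99
yaw from centres -0.02226237433994216 [109.79270429 110.00028374] [ 589.12386252 -220.87651385]
plate far edge slope yaw -0.02197246083325272 x at -220 639.9496612956962 130 130
[565.0275266  -60.86056709  10.        ] [ 559.16895087 -392.70752224   10.        ]
```

Run:
```python
from meas import *
f=np.load('w1.npy',allow_pickle=True).item()
g=f['pixels'].mean(2)
for v in (121,124,127):
    k=np.where(g[v,100:410]<100)[0];print(onz(f,100+k[0]-.5,v,10)[:2].round(1),onz(f,100+k[-1]+.5,v,10)[:2].round(1))
im=f['pixels'][:,:,::-1];cv2.imwrite('pics/w1c.png',cv2.resize(im[110:205,105:400],None,fx=2.7,fy=2.7,interpolation=cv2.INTER_CUBIC))
```

```text
[636.4 -48.7] [ 630.3 -399.1]
[632.7 -48.2] [ 626.6 -399.6]
[628.9 -47.6] [ 622.8 -398.8]
```

View pics/w1c.png

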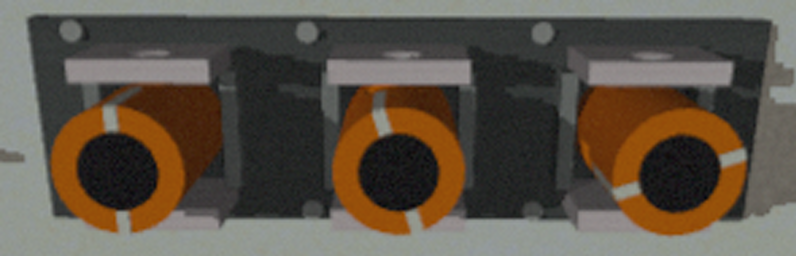

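The crop confirms the mark directions: coupling A aligned (no spin needed), B needs −0.31 rad and C needs +1.235 rad. The plate centre agrees with the bores to within 2 mm. I start with B.

>>> drive_tool:
  commands:
    - [[-10,-0.5,35,0,0,-6,85],[-10,-0.5,70,0,0,-10,85],[-10,-0.5,105,0,0,-10,85],[-10,-0.5,135,0,0,-10,85],[-10,-0.5,160,0,0,-10,85],[-10,-0.5,180,0,0,-10,85],[-10,-0.5,187,0,0,-10,85],[-10,-0.5,187,0,0,-10,85],[-10,-0.5,187,0,0,-10,85]]
  grip_force: 25

```text
clock: 2.3
tcp_pos: [588.9, -222.2, 63.1]
ee_rot: [0.997, 0.077, 0.0, 0.0]
ft_force: [0.1, -0.5, 0.1]
grip_width: 85.3
gripper_force: 0.0
```

>>> drive_tool:
  commands:
    - [[0,0,0,0,0,0,45],[0,0,0,0,0,0,45],[0,0,0,0,0,0,45],[0,0,0,0,0,0,45],[0,0,0,0,0,0,45],[0,0,0,0,0,0,45],[0,0,0,0,0,0,45],[0,0,0,0,0,0,45]]

```text
clock: 2.97
tcp_pos: [590.8, -221.5, 64.9]
ee_rot: [0.997, 0.078, 0.002, 0.001]
ft_force: [-0.9, 0.6, 7.4]
grip_width: 49.7
gripper_force: 25.4
```

>>> drive_tool:
  commands:
    - [[0,0,0,0,0,4,45],[0,0,0,0,0,9,45],[0,0,0,0,0,14,45],[0,0,0,0,0,17.8,45],[0,0,0,0,0,17.8,45],[0,0,0,0,0,17.8,45],[0,0,0,0,0,17.8,60],[0,0,0,0,0,17.8,85],[0,0,0,0,0,17.8,85],[0,0,0,0,0,17.8,85]]

```text
clock: 3.8
tcp_pos: [588.2, -220.2, 61.4]
ee_rot: [0.997, -0.077, -0.001, -0.001]
ft_force: [0.2, -0.2, -0.7]
grip_width: 84.8
gripper_force: 0.0
```

>>> drive_tool:
  commands:
    - [[0,0,-15,0,0,0,85],[0,0,-40,0,0,0,85],[0,0,-75,0,0,0,85],[0,0,-100,0,0,0,85],[0,0,-100,0,0,0,85]]

```text
clock: 4.22
tcp_pos: [593.1, -222.7, 169.6]
ee_rot: [0.997, -0.077, 0.005, 0.002]
ft_force: [1.7, -0.5, 1.6]
grip_width: 85.2
gripper_force: 0.0
```

```bash
python3 -c "
from meas import *
st();f=grab('wrist','w2.png')
couplings(f,[(591,-111),(589,-220),(587,-330.8)]);go([586.7,-330.8,160],-0.62);go([586.7,-330.8,62],-0.62)"
```

```text
4.22 [ 593.1 -222.7  169.6] yaw -0.154 z [ 0.01  -0.005 -1.   ] w 85.2 F [ 1.7 -0.5  1.6]
bore [ 591.6 -111.1] n 1029 r 15.8 marks 120 angle -0.006 coh 0.99
bore [ 591.  -221.3] n 1080 r 15.7 marks 120 angle -0.02 coh 0.99
bore [ 586.6 -330.7] n 1153 r 15.9 marks 128 angle -1.261 coh 0.99
shift [ 11.7 108.2   7. ] turn [ 0.03 -0.44 26.71] rows>= 3.7
shift [ 11. 108. 105.] turn [ 0.03 -0.44 26.71] rows>= 3.7
```

Coupling B now reads −0.02 rad, which is aligned. Next is C.

>>> drive_tool:
  commands:
    - [[5,36,0,0,0,7,85],[10,72,0,0,0,14,85],[15,108.5,0,0,0,21,85],[15,108.5,10,0,0,26.5,85],[15,108.5,40,0,0,26.5,85],[15,108.5,70,0,0,26.5,85],[15,108.5,90,0,0,26.5,85],[15,108.5,100,0,0,26.5,85],[15,108.5,100,0,0,26.5,85],[15,108.5,100,0,0,26.5,85]]

```text
clock: 5.1
tcp_pos: [586.6, -329.7, 61.2]
ee_rot: [0.953, -0.303, -0.001, -0.0]
ft_force: [-0.1, -0.4, 0.4]
grip_width: 84.9
gripper_force: 0.0
```

```bash
python3 -c "
from h import *
st();go([586.7,-330.8,62],-0.62)"
```

```text
5.1 [ 586.6 -329.7   61.2] yaw -0.617 z [-0.002  0.002 -1.   ] w 84.9 F [-0.1 -0.4  0.4]
shift [ 0.7  0.8 -0.8] turn [-0.    0.15  0.2 ] rows>= 0.0
```

>>> drive_tool:
  commands:
    - [[0.5,0.5,0,0,0,0,45],[0.5,0.5,0,0,0,0,45],[0.5,0.5,0,0,0,0,45],[0.5,0.5,0,0,0,0,45],[0.5,0.5,0,0,0,0,45],[0.5,0.5,0,0,0,0,45],[0.5,0.5,0,0,0,0,45],[0.5,0.5,0,0,0,0,45]]

```text
clock: 5.77
tcp_pos: [588.9, -332.2, 65.1]
ee_rot: [0.953, -0.304, 0.002, 0.001]
ft_force: [0.3, 0.2, 5.7]
grip_width: 49.6
gripper_force: 25.7
```

>>> drive_tool:
  commands:
    - [[0,0,0,0,0,-4,45],[0,0,0,0,0,-9,45],[0,0,0,0,0,-14,45],[0,0,0,0,0,-19,45],[0,0,0,0,0,-24,45],[0,0,0,0,0,-29,45],[0,0,0,0,0,-34,45],[0,0,0,0,0,-39,45],[0,0,0,0,0,-44,45],[0,0,0,0,0,-49,45]]

```text
clock: 6.6
tcp_pos: [589.6, -330.5, 65.0]
ee_rot: [0.993, 0.121, 0.002, -0.0]
ft_force: [0.1, 2.6, 6.6]
grip_width: 49.6
gripper_force: 25.7
```

>>> drive_tool:
  commands:
    - [[0,0,0,0,0,-5,45],[0,0,0,0,0,-10,45],[0,0,0,0,0,-15,45],[0,0,0,0,0,-20,45],[0,0,0,0,0,-22,45],[0,0,0,0,0,-22,45],[0,0,0,0,0,-22,60],[0,0,0,0,0,-22,85],[0,0,0,0,0,-22,85],[0,0,0,0,0,-22,85]]

```text
clock: 7.43
tcp_pos: [587.0, -331.0, 61.9]
ee_rot: [0.952, 0.306, -0.0, -0.0]
ft_force: [-0.4, -0.1, 0.4]
grip_width: 85.1
gripper_force: 0.0
```

>>> drive_tool:
  commands:
    - [[0,0,-15,0,0,0,85],[0,0,-40,0,0,0,85],[0,0,-75,0,0,0,85],[0,0,-110,0,0,7,85],[0,0,-140,0,0,14,85],[0,0,-160,0,0,21,85],[0,0,-160,0,0,28,85],[0,0,-160,0,0,35,85],[0,0,-160,0,0,37,85],[0,0,-160,0,0,37,85]]

```text
clock: 8.27
tcp_pos: [587.5, -331.3, 223.9]
ee_rot: [1.0, -0.012, 0.001, 0.0]
ft_force: [0.5, 0.6, -0.3]
grip_width: 85.2
gripper_force: 0.0
```

```bash
python3 -c "
from meas import *
st();f=grab('wrist','w3.png')
couplings(f,[(589,-220),(587,-330.8)]);go([520,183,280],-0.06)"
```

```text
8.27 [ 587.5 -331.3  223.9] yaw -0.024 z [ 0.001 -0.001 -1.   ] w 85.2 F [ 0.5  0.6 -0.3]
bore [ 591.  -221.4] n 774 r 15.6 marks 93 angle -0.02 coh 0.99
bore [ 587.6 -332.4] n 763 r 15.6 marks 84 angle -0.023 coh 0.99
shift [ -79.  -512.6  -56.8] turn [ 0.03 -0.04  2.15] rows>= 12.5
```

All three are aligned to within 0.02 rad. Now a wrist look at the rack.

>>> drive_tool:
  commands:
    - [[-10,-40,-20,0,0,2,85],[-20,-80,-40,0,0,2,85],[-30,-120,-57,0,0,2,85],[-40,-160,-57,0,0,2,85],[-45,-200,-57,0,0,2,85],[-50,-240,-57,0,0,2,85],[-55,-280,-57,0,0,2,85],[-60,-320,-57,0,0,2,85],[-65,-360,-57,0,0,2,85],[-70,-400,-57,0,0,2,85]]

```text
clock: 9.15
tcp_pos: [526.3, 70.4, 280.1]
ee_rot: [1.0, -0.029, 0.0, -0.0]
ft_force: [1.0, -0.5, -0.1]
grip_width: 85.0
gripper_force: 0.0
```

>>> drive_tool:
  commands:
    - [[-5,-40,0,0,0,0,50],[-9,-80,0,0,0,0,50],[-9,-112,0,0,0,0,50],[-9,-112,0,0,0,0,50],[-9,-112,0,0,0,0,50],[-9,-112,0,0,0,0,50],[-9,-112,0,0,0,0,50]]

```text
clock: 9.73
tcp_pos: [524.6, 179.7, 279.6]
ee_rot: [1.0, -0.03, -0.0, 0.0]
ft_force: [0.1, 0.8, 0.7]
grip_width: 49.8
gripper_force: 0.0
```

Run:
```python
from h import *
st();f=grab('wrist','w4.png');np.save('w4.npy',f,allow_pickle=True)
for b in blobs(f,(20,110,60),(35,255,255),100): print(b[0],b[1],b[2],onz(f,*b[1],100).round(1))
```

```text
9.73 [524.6 179.7 279.6] yaw -0.059 z [-0.    -0.001 -1.   ] w 49.8 F [0.1 0.8 0.7]
951 [252.  181.3] ((252.5, 180.99998474121094), (18.999996185302734, 51.99999237060547), 0.0) [498.5 182.  100. ]
1045 [179.5 181.3] ((179.55230712890625, 181.44154357910156), (51.6425895690918, 21.46689796447754), 86.8201675415039) [503.5 265.1 100. ]
1056 [324.1 183.4] ((324.098876953125, 183.46180725097656), (21.995712280273438, 50.39103317260742), 5.440331935882568) [491.   99.2 100. ]
194 [ 63.7 170.4] ((63.5099983215332, 170.4300079345703), (14.9906644821167, 13.717873573303223), 8.130102157592773) [524.3 394.5 100. ]
```

View pics/w4.png

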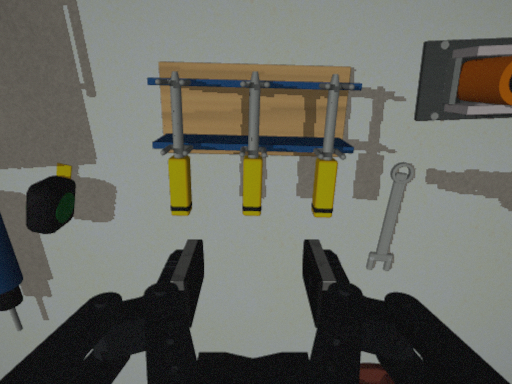

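The wrist view shows three pins level on their hooks, with yellow handles centred near (180,184), (252,184) and (324,186). A wrench lies to the right and the tape measure to the left. I now compute the handle axes.

```bash
cat > pins.py <<'E'
from h import *
def pins(f,amin=300,zt=103):
    h=cv2.cvtColor(f['pixels'],cv2.COLOR_RGB2HSV);m=cv2.inRange(h,(20,110,60),(35,255,255))
    n,l,s,c=cv2.connectedComponentsWithStats(m)
    for i in range(1,n):
        if s[i,4]<amin: continue
        P=[]
        for v in range(s[i,1]+4,s[i,1]+s[i,3]-2):
            u=np.where(l[v]==i)[0];P.append(onz(f,u.mean(),v,zt-5))
        P=np.array(P);k=np.polyfit(P[:,0],P[:,1],1)
        u0=int(c[i][0]);vb=s[i,1]+s[i,3]+12;vy=s[i,1]+s[i,3]-1
        col=h[s[i,1]-5:vb+10,u0,2].astype(int)
        dark=[v for v in range(s[i,1]+20,vb) if h[v,u0,2]<60]
        last=vb
        y=[v for v in range(s[i,1]+20,vb+8) if m[v,u0]]
        e=max(y+dark);re=onz(f,u0,e+.5,zt);sh=onz(f,u0,s[i,1]-.5,zt)
        print('px',c[i].round(0),'yaw',np.arctan(k[0]).round(3),'rear x',re[0].round(1),'top shoulder',sh[0].round(1),'centre x',(re[0]+35).round(1),'y there',np.polyval(k,re[0]+35).round(1),e)
E
python3 - <<'E'
from pins import *
f=np.load('w4.npy',allow_pickle=True).item();pins(f)
E
```

```text
px [252. 181.] yaw -0.08 rear x 457.1 top shoulder 530.5 centre x 492.1 y there 182.5 215
px [180. 181.] yaw -0.092 rear x 462.3 top shoulder 534.3 centre x 497.3 y there 266.2 215
px [324. 183.] yaw -0.071 rear x 450.7 top shoulder 522.4 centre x 485.7 y there 99.1 216
```

```bash
python3 -c "
from h import *
st();go([480.7,99.5,160],-0.075);go([480.7,99.5,72],-0.075)"
```

```text
9.78 [524.7 179.5 279.6] yaw -0.06 z [-0. -0. -1.] w 50.0 F [ 0.3  0.4 -0.1]
shift [-39.1  82.4 119.6] turn [0.03 0.   0.87] rows>= 3.6
shift [-39.1  82.4 207.6] turn [0.03 0.   0.87] rows>= 5.4
```

>>> drive_tool:
  commands:
    - [[-10,25,25,0,0,0.9,50],[-20,45,50,0,0,0.9,50],[-30,65,75,0,0,0.9,50],[-39,82,100,0,0,0.9,50],[-39,82,120,0,0,0.9,50],[-39,82,145,0,0,0.9,50],[-39,82,170,0,0,0.9,50],[-39,82,195,0,0,0.9,50],[-39,82,207.5,0,0,0.9,50],[-39,82,207.5,0,0,0.9,50]]
  grip_force: 60

```text
clock: 10.62
tcp_pos: [477.4, 99.6, 68.5]
ee_rot: [0.999, -0.038, -0.004, 0.0]
ft_force: [-0.5, -0.5, -0.6]
grip_width: 49.9
gripper_force: 0.0
```

>>> drive_tool:
  commands:
    - [[0,0,0,0,0,0,50],[0,0,0,0,0,0,15],[0,0,0,0,0,0,15],[0,0,0,0,0,0,15],[0,0,0,0,0,0,15],[0,0,0,0,0,0,15],[0,0,0,0,0,0,15],[0,0,0,0,0,0,15]]

```text
clock: 11.28
tcp_pos: [482.1, 101.4, 73.0]
ee_rot: [0.999, -0.037, 0.001, -0.0]
ft_force: [2.0, 0.1, 3.2]
grip_width: 19.4
gripper_force: 58.3
```

```bash
python3 -c "
from h import *
st();f=grab('wrist','w5.png')"
```

```text
11.28 [482.1 101.4  73. ] yaw -0.074 z [ 0.003  0.    -1.   ] w 19.4 F [2.  0.1 3.2]
```

View pics/w5.png

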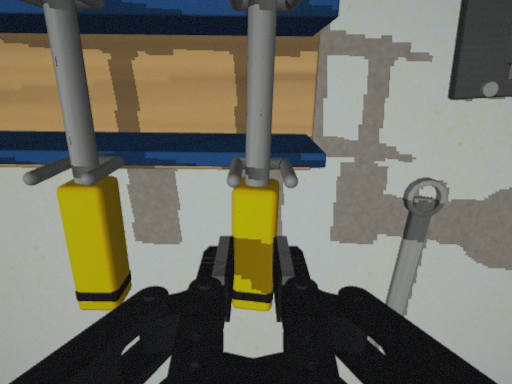

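The pin is held squarely in the pads, with the handle at (255,245), slightly behind centre. I lift it off its hooks.

>>> drive_tool:
  commands:
    - [[0,0,-8,0,0,0,15],[0,0,-20,0,0,0,15],[0,0,-35,0,0,0,15],[0,0,-50,0,0,0,15],[0,0,-65,0,0,0,15],[0,0,-75,0,0,0,15],[0,0,-75,0,0,0,15],[0,0,-75,0,0,0,15]]

```text
clock: 12.0
tcp_pos: [480.5, 101.3, 147.0]
ee_rot: [0.999, -0.037, -0.0, -0.0]
ft_force: [-1.0, 0.0, -0.9]
grip_width: 19.6
gripper_force: 58.3
```

```bash
python3 -c "
from pins import *
st();go([410,-107.5,147],-0.022)
f=grab('wrist','w6.png');np.save('w6.npy',f,allow_pickle=True)"
```

```text
12.0 [480.5 101.3 147. ] yaw -0.074 z [-0.  0. -1.] w 19.6 F [-1.   0.  -0.9]
shift [-54.9 213.4  -0. ] turn [ 0.    0.02 -2.97] rows>= 5.3
```

View pics/w6.png

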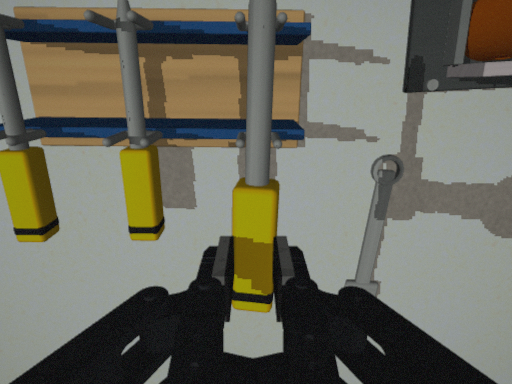

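The pin is clear of the hooks, with the rod running from (258,180) up to (263,0). I check its axis in the tool frame.

```bash
cat > rod.py <<'E'
from h import *
def rod(f,o,rows):
    g=f['pixels'].astype(float).sum(2)/3;hsv=cv2.cvtColor(f['pixels'],cv2.COLOR_RGB2HSV)
    r=R.from_quat(o['ee_rot']);L=[]
    for v in rows:
        a=np.abs(np.diff(cv2.GaussianBlur(g,(1,5),0)[v,235:285]))
        l=235+np.argmax(a[:24])+.5;q=235+26+np.argmax(a[26:])+.5
        p=onz(f,(l+q)/2,v,o['tcp_pos'][2]+19);t=r.inv().apply(p-o['tcp_pos'])
        e=onz(f,q,v,o['tcp_pos'][2]+19)-onz(f,l,v,o['tcp_pos'][2]+19)
        L.append([v,l,q,*t,np.linalg.norm(e)])
    L=np.array(L);print(L.round(1));k=np.polyfit(L[:,3],L[:,4],1);print('slope tool y/x',k[0].round(4),'y at 0',k[1].round(1),'y at nose',np.polyval(k,130).round(1))
E
python3 - <<'E'
from rod import *
f=np.load('w6.npy',allow_pickle=True).item();o=manip.get_obs();rod(f,o,[5,25,50,75,100,128,150,170])
v,u=np.where(cv2.inRange(cv2.cvtColor(f['pixels'],cv2.COLOR_RGB2HSV),(20,110,60),(35,255,255))[195:240,225:290]);print('yellow y centre', R.from_quat(o['ee_rot']).inv().apply(onz(f,225+u.mean(),195+v.mean(),o['tcp_pos'][2]+30)-o['tcp_pos']))
E
```

```text
[[  5.  247.5 276.5 113.7   3.7 -19.2  12. ]
 [ 25.  245.5 262.5 106.3   0.4 -19.2   7.1]
 [ 50.  247.5 274.5  96.7   3.4 -19.2  11.6]
 [ 75.  238.5 273.5  86.5   1.3 -19.2  15.4]
 [100.  237.5 272.5  75.9   0.9 -19.1  15.8]
 [128.  245.5 270.5  63.4   2.3 -19.1  11.6]
 [150.  238.5 275.5  53.    1.9 -19.1  17.6]
 [170.  237.5 276.5  43.1   1.9 -19.1  18.9]]
slope tool y/x 0.009 y at 0 1.2 y at nose 2.4
yellow y centre [ 23.29956615   0.61485709 -30.04580628]
```

>>> drive_tool:
  commands:
    - [[-8,30,0,0,0,-1,15],[-20,65,0,0,0,-2,15],[-30,103,0,0,0,-3,15],[-40,140,0,0,0,-3.8,15],[-50,177,0,0,0,-3.8,15],[-60,205,10,0,0,-3.8,15],[-63,212.5,35,0,0,-3.8,15],[-63,212.5,65,0,0,-3.8,15],[-63,212.5,85,0,0,-3.8,15],[-63,212.5,100,0,0,-3.8,15]]

```text
clock: 12.88
tcp_pos: [398.9, -105.1, 43.5]
ee_rot: [1.0, -0.004, -0.003, -0.001]
ft_force: [-0.8, 0.0, -1.5]
grip_width: 19.5
gripper_force: 58.8
```

>>> drive_tool:
  commands:
    - [[0,0,10,0,0,0,15],[0,0,20,0,0,0,15],[0,0,24.5,0,0,0,15],[0,0,24.5,0,0,0,15],[0,0,24.5,0,0,0,15],[0,0,24.5,0,0,0,15]]

```text
clock: 13.38
tcp_pos: [403.3, -106.3, 23.4]
ee_rot: [1.0, -0.004, 0.001, 0.0]
ft_force: [0.5, 0.3, -0.6]
grip_width: 19.4
gripper_force: 58.8
```

```bash
python3 -c "
from h import *
st();go([402,-106.7,22.5],-0.007);f=grab('wrist','w7.png');np.save('w7.npy',f,allow_pickle=True)"
```

```text
13.38 [ 403.3 -106.3   23.4] yaw -0.007 z [ 0.002 -0.001 -1.   ] w 19.4 F [ 0.5  0.3 -0.6]
shift [-1.3  0.4  0.9] turn [ 0.05 -0.1  -0.02] rows>= 0.0
```

View pics/w7.png

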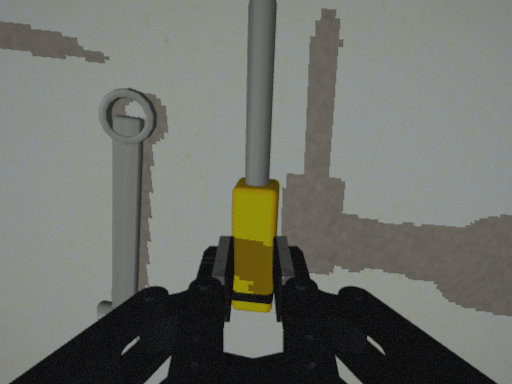

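Against a clean background, the held pin runs from (257,185) to (263,0). I measure its slope.

Run:
```python
from rod import *
f=np.load('w7.npy',allow_pickle=True).item();o=manip.get_obs();rod(f,o,[3,15,30,50,75,100,125,150,170])
```

```text
[[  3.  248.5 275.5 113.6   3.7 -18.8  11.1]
 [ 15.  247.5 275.5 109.3   3.6 -18.8  11.6]
 [ 30.  247.5 275.5 103.7   3.6 -18.8  11.8]
 [ 50.  246.5 274.5  95.9   3.3 -18.8  12. ]
 [ 75.  246.5 273.5  85.8   3.1 -18.8  11.8]
 [100.  245.5 272.5  75.3   2.7 -18.8  12.1]
 [125.  245.5 270.5  64.2   2.3 -18.9  11.5]
 [150.  244.5 269.5  52.5   1.9 -18.9  11.8]
 [170.  244.5 268.5  42.7   1.7 -18.9  11.6]]
slope tool y/x 0.0292 y at 0 0.5 y at nose 4.3
```

>>> drive_tool:
  commands:
    - [[0,0.3,0.6,0,0,0.3,15],[0,0.3,0.6,0,0,0.3,15],[6,0.4,0.6,0,0,0.3,15],[12,0.5,0.6,0,0,0.3,15],[18,0.6,0.6,0,0,0.3,15],[24,0.7,0.6,0,0,0.3,15],[30,0.8,0.6,0,0,0.3,15],[35,0.9,0.6,0,0,0.3,15],[40,1,0.6,0,0,0.3,15],[40,1,0.6,0,0,0.3,15]]

```text
clock: 14.27
tcp_pos: [443.7, -107.4, 22.1]
ee_rot: [1.0, -0.006, 0.001, 0.0]
ft_force: [1.1, 0.7, -0.6]
grip_width: 19.2
gripper_force: 58.7
```

```bash
python3 -c "
from h import *
st()"
```

```text
14.27 [ 443.7 -107.4   22.1] yaw -0.012 z [ 0.001 -0.    -1.   ] w 19.2 F [ 1.1  0.7 -0.6]
```

>>> drive_tool:
  commands:
    - [[5,0,0,0,0,-0.5,15],[10,0.1,0,0,0,-0.5,15],[15,0.1,0,0,0,-0.5,15],[20,0.2,0,0,0,-0.5,15],[25,0.3,0,0,0,-0.5,15],[30,0.3,0,0,0,-0.5,15],[35,0.4,0,0,0,-0.5,15],[40,0.4,0,0,0,-0.5,15],[40,0.4,0,0,0,-0.5,15]]

```text
clock: 15.02
tcp_pos: [483.9, -108.5, 22.3]
ee_rot: [1.0, -0.002, 0.001, 0.0]
ft_force: [0.3, -1.5, -0.7]
grip_width: 19.2
gripper_force: 58.9
```

>>> drive_tool:
  commands:
    - [[5,0.1,0,0,0,0,15],[10,0.2,0,0,0,0,15],[15,0.3,0,0,0,0,15],[20,0.4,0,0,0,0,15],[24,0.5,0,0,0,0,15],[26,0.5,0,0,0,0,15],[28,0.5,0,0,0,0,15],[28,0.5,0,0,0,0,15]]

```text
clock: 15.68
tcp_pos: [510.8, -108.9, 22.1]
ee_rot: [1.0, -0.002, 0.0, 0.0]
ft_force: [-0.8, -0.4, 0.7]
grip_width: 19.1
gripper_force: 59.2
```

>>> drive_tool:
  commands:
    - [[1,0,0,0,0,0,15],[2,0,0,0,0,0,15],[3,0.1,0,0,0,0,15],[4,0.1,0,0,0,0,15],[5,0.1,0,0,0,0,15],[5,0.1,0,0,0,0,15]]

```text
clock: 16.18
tcp_pos: [515.5, -109.0, 22.0]
ee_rot: [1.0, -0.002, 0.0, 0.0]
ft_force: [-1.5, 0.2, 2.1]
grip_width: 19.6
gripper_force: 59.3
```

```bash
python3 -c "
from h import *
st();f=grab('wrist','w8.png')"
```

```text
16.18 [ 515.5 -109.    22. ] yaw -0.004 z [ 0. -0. -1.] w 19.6 F [-1.5  0.2  2.1]
```

View pics/w8.png

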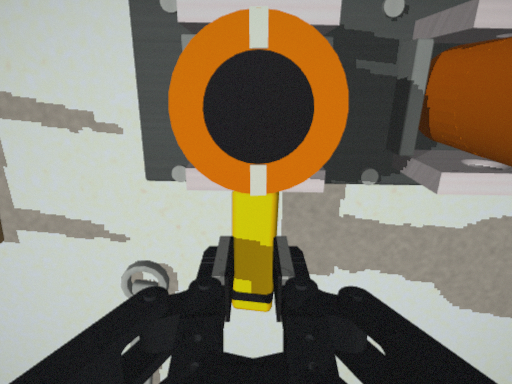

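The pin is through coupling A. Its handle lies under the rim, with the mark on axis at (258,180). A little more push to seat the shoulder.

>>> drive_tool:
  commands:
    - [[1,0,0,0,0,0,15],[2,0,0,0,0,0,15],[3,0,0,0,0,0,15],[3,0,0,0,0,0,15],[3,0,0,0,0,0,15]]

```text
clock: 16.65
tcp_pos: [517.1, -109.0, 21.8]
ee_rot: [1.0, -0.002, -0.001, -0.0]
ft_force: [-5.9, -0.3, 5.8]
grip_width: 19.4
gripper_force: 59.7
```

It is seated (6 N contact). I release and lift.

>>> drive_tool:
  commands:
    - [[2,0,0,0,0,0,50],[2,0,0,0,0,0,50],[2,0,0,0,0,0,50],[0,0,0,0,0,0,50],[-4,0,0,0,0,0,50],[-4,0,-15,0,0,0,50],[-6,0,-40,0,0,0,50],[-8,0,-75,0,0,0,50],[-8,0,-110,0,0,0,50],[-8,0,-145,0,0,0,50]]

```text
clock: 17.48
tcp_pos: [509.3, -108.6, 167.8]
ee_rot: [1.0, -0.002, -0.001, -0.0]
ft_force: [-0.5, -0.1, -0.1]
grip_width: 50.0
gripper_force: 0.0
```

>>> drive_tool:
  commands:
    - [[0,-35,-30,0,0,1,50],[0,-75,-60,0,0,3,50],[0,-115,-60,0,0,4,50],[0,-155,-60,0,0,4,50],[0,-190,-60,0,0,4,50],[0,-220,-60,0,0,4,50],[0,-250,-60,0,0,4,50],[0,-250,-60,0,0,4,50],[0,-250,-60,0,0,4,50]]

```text
clock: 18.23
tcp_pos: [510.7, 142.3, 226.6]
ee_rot: [0.999, -0.035, -0.0, 0.0]
ft_force: [0.7, 0.3, -0.6]
grip_width: 50.1
gripper_force: 0.0
```

Run:
```python
from pins import *
st();f=grab('wrist','w9.png');pins(f)
go([487,183,160],-0.075)
g=grab('top','t9.png')
for b in blobs(g,(20,130,90),(35,255,255),15,(170,195,400,260)): print(b[0],b[1],onz(g,*b[1],98).round(0))
```

```text
18.23 [510.7 142.3 226.6] yaw -0.071 z [-0. -0. -1.] w 50.1 F [ 0.7  0.3 -0.6]
px [479. 131.] yaw -0.012 rear x 500.8 top shoulder 559.6 centre x 535.8 y there -69.8 167
px [214. 187.] yaw -0.086 rear x 457.2 top shoulder 529.2 centre x 492.2 y there 181.9 226
px [130. 188.] yaw -0.101 rear x 462.2 top shoulder 534.0 centre x 497.2 y there 265.1 227
shift [-26.8 -40.   66.6] turn [0.04 0.02 0.15] rows>= 2.0
71 [300.5 215.8] [ 521. -103.   98.]
46 [214.5 228.5] [481. 185.  98.]
```

Pins B and C have not moved. I grip the second pin.

>>> drive_tool:
  commands:
    - [[-12,-20,10,0,0,0.2,50],[-24.5,-38.5,25,0,0,0.2,50],[-24.5,-38.5,50,0,0,0.2,50],[-24.5,-38.5,80,0,0,0.2,50],[-24.5,-38.5,110,0,0,0.2,50],[-24.5,-38.5,135,0,0,0.2,50],[-24.5,-38.5,150,0,0,0.2,50],[-24.5,-38.5,154.5,0,0,0.2,50],[-24.5,-38.5,154.5,0,0,0.2,50],[-24.5,-38.5,154.5,0,0,0.2,50]]

```text
clock: 19.17
tcp_pos: [490.6, 180.5, 73.2]
ee_rot: [0.999, -0.039, 0.001, -0.0]
ft_force: [0.4, -1.0, 1.0]
grip_width: 50.0
gripper_force: 0.0
```

>>> drive_tool:
  commands:
    - [[0,0,0,0,0,0,15],[0,0,0,0,0,0,15],[0,0,0,0,0,0,15],[0,0,0,0,0,0,15],[0,0,0,0,0,0,15],[0,0,0,0,0,0,15],[0,0,0,0,0,0,15]]

```text
clock: 19.75
tcp_pos: [490.8, 181.7, 73.3]
ee_rot: [0.999, -0.039, 0.001, -0.0]
ft_force: [0.2, 0.4, 3.5]
grip_width: 19.3
gripper_force: 58.8
```

>>> drive_tool:
  commands:
    - [[0,0,-8,0,0,0,15],[0,0,-20,0,0,0,15],[0,0,-35,0,0,0,15],[0,0,-50,0,0,0,15],[0,0,-65,0,0,0,15],[0,0,-75,0,0,0,15],[0,0,-75,0,0,0,15],[0,0,-75,0,0,0,15]]

```text
clock: 20.42
tcp_pos: [489.8, 181.3, 148.0]
ee_rot: [0.999, -0.039, 0.0, -0.0]
ft_force: [-0.4, 0.0, -0.5]
grip_width: 19.4
gripper_force: 58.7
```

Run:
```python
from rod import *
st();f=grab('wrist','w10.png');o=manip.get_obs();rod(f,o,[3,15,30,50,75,100,125,150,170])
go([400,-216.5,147],0.0)
```

```text
20.42 [489.8 181.3 148. ] yaw -0.077 z [ 0.001  0.    -1.   ] w 19.4 F [-0.4  0.  -0.5]
[[  3.  237.5 263.5 114.6  -1.2 -19.1  10.7]
 [ 15.  236.5 264.5 110.2  -1.2 -19.1  11.7]
 [ 30.  237.5 265.5 104.6  -0.8 -19.1  11.8]
 [ 50.  238.5 264.5  96.8  -0.8 -19.1  11.2]
 [ 75.  238.5 264.5  86.6  -0.8 -19.1  11.5]
 [100.  235.5 264.5  76.   -1.5 -19.1  13.1]
 [125.  238.5 263.5  64.8  -1.1 -19.1  11.6]
 [150.  240.5 273.5  53.    1.8 -19.1  15.7]
 [170.  239.5 271.5  43.2   1.1 -19.   15.5]]
slope tool y/x -0.0309 y at 0 2.1 y at nose -1.9
shift [-5.800e+01  4.033e+02  2.000e-01] turn [ 0.02  0.07 -4.44] rows>= 9.8
```

The rod is parallel to the tool with an offset of −1 mm. I carry it to pocket B.

>>> drive_tool:
  commands:
    - [[-5,30,0,0,0,-0.5,15],[-11,70,0,0,0,-1,15],[-17,110,0,0,0,-1.5,15],[-23,150,0,0,0,-2,15],[-29,190,0,0,0,-2.5,15],[-35,230,0,0,0,-3.1,15],[-41,270,0,0,0,-3.1,15],[-47,310,0,0,0,-3.1,15],[-53,350,0,0,0,-3.1,15],[-59,385,0,0,0,-3.1,15]]

```text
clock: 21.3
tcp_pos: [399.2, -199.6, 146.2]
ee_rot: [1.0, -0.012, -0.001, -0.0]
ft_force: [0.5, 0.7, -0.7]
grip_width: 19.4
gripper_force: 58.9
```

>>> drive_tool:
  commands:
    - [[0,20,15,0,0,0,15],[0,20,45,0,0,0,15],[0,20,75,0,0,0,15],[0,20,100,0,0,0,15],[0,20,118,0,0,0,15],[0,20,125,0,0,0,15],[0,20,125,0,0,0,15],[0,20,125,0,0,0,15],[0,20,125,0,0,0,15]]

```text
clock: 22.05
tcp_pos: [401.6, -218.7, 23.5]
ee_rot: [1.0, -0.012, 0.001, 0.001]
ft_force: [-0.6, -0.3, -2.0]
grip_width: 19.4
gripper_force: 59.0
```

Run:
```python
from rod import *
st();f=grab('wrist','w11.png');o=manip.get_obs();rod(f,o,[3,15,30,50,75,100,125,150,170])
go([400,-218.2,22],-0.022)
```

```text
22.05 [ 401.6 -218.7   23.5] yaw -0.023 z [ 0.002 -0.001 -1.   ] w 19.4 F [-0.6 -0.3 -2. ]
[[  3.  237.5 263.5 113.4  -1.1 -18.7  10.6]
 [ 15.  236.5 264.5 109.   -1.1 -18.7  11.6]
 [ 30.  237.5 264.5 103.4  -0.9 -18.7  11.3]
 [ 50.  237.5 264.5  95.7  -0.9 -18.8  11.5]
 [ 75.  237.5 264.5  85.6  -1.  -18.8  11.8]
 [100.  238.5 264.5  75.1  -0.8 -18.8  11.7]
 [125.  238.5 264.5  64.   -0.8 -18.8  12. ]
 [150.  239.5 263.5  52.3  -0.8 -18.9  11.3]
 [170.  239.5 263.5  42.6  -0.8 -18.9  11.6]]
slope tool y/x -0.0044 y at 0 -0.6 y at nose -1.1
shift [-2.  -0.6  1.9] turn [ 0.11 -0.14 -0.06] rows>= 0.1
```

>>> drive_tool:
  commands:
    - [[0,-0.7,1,0,0,0,15],[0,-0.7,1,0,0,0,15],[6,-0.7,1,0,0,0,15],[12,-0.7,1,0,0,0,15],[18,-0.7,1,0,0,0,15],[24,-0.7,1,0,0,0,15],[30,-0.7,1,0,0,0,15],[36,-0.7,1,0,0,0,15],[40,-0.7,1,0,0,0,15],[40,-0.7,1,0,0,0,15]]

```text
clock: 22.93
tcp_pos: [442.3, -218.6, 21.8]
ee_rot: [1.0, -0.011, 0.001, 0.0]
ft_force: [1.0, 0.0, -1.3]
grip_width: 19.2
gripper_force: 59.1
```

>>> drive_tool:
  commands:
    - [[5,0,0,0,0,0,15],[10,0,0,0,0,0,15],[15,0,0,0,0,0,15],[20,0,0,0,0,0,15],[25,0,0,0,0,0,15],[30,0,0,0,0,0,15],[35,0,0,0,0,0,15],[40,0,0,0,0,0,15],[40,0,0,0,0,0,15]]

```text
clock: 23.68
tcp_pos: [482.2, -219.4, 21.8]
ee_rot: [1.0, -0.012, 0.001, 0.0]
ft_force: [1.0, -0.4, 0.1]
grip_width: 19.6
gripper_force: 59.2
```

>>> drive_tool:
  commands:
    - [[5,0,0,0,0,0,15],[10,0,0,0,0,0,15],[15,0,0,0,0,0,15],[20,0,0,0,0,0,15],[25,0,0,0,0,0,15],[28,0,0,0,0,0,15],[30,0,0,0,0,0,15],[32,0,0,0,0,0,15],[34,0,0,0,0,0,15],[34,0,0,0,0,0,15]]

```text
clock: 24.52
tcp_pos: [515.0, -220.1, 21.8]
ee_rot: [1.0, -0.012, 0.0, 0.0]
ft_force: [-2.9, 0.7, 4.7]
grip_width: 19.2
gripper_force: 59.8
```

>>> drive_tool:
  commands:
    - [[1,0,0,0,0,0,15],[2,0,0,0,0,0,15],[3,0,0,0,0,0,15],[3,0,0,0,0,0,15],[3,0,0,0,0,0,15]]

```text
clock: 24.93
tcp_pos: [516.3, -220.1, 21.7]
ee_rot: [1.0, -0.011, -0.002, -0.0]
ft_force: [-6.7, 0.0, 8.5]
grip_width: 19.4
gripper_force: 60.1
```

Seated. I release and go to the last pin.

>>> drive_tool:
  commands:
    - [[1,0,0,0,0,0,50],[1,0,0,0,0,0,50],[1,0,0,0,0,0,50],[0,0,0,0,0,0,50],[-4,0,0,0,0,0,50],[-4,0,-15,0,0,0,50],[-6,0,-40,0,0,0,50],[-8,0,-75,0,0,0,50],[-8,0,-110,0,0,0,50],[-8,0,-150,0,0,0,50]]

```text
clock: 25.77
tcp_pos: [508.0, -219.0, 171.1]
ee_rot: [1.0, -0.012, -0.001, -0.001]
ft_force: [1.3, -0.5, -0.1]
grip_width: 50.0
gripper_force: 0.0
```

>>> drive_tool:
  commands:
    - [[0,-35,-30,0,0,1,50],[0,-75,-60,0,0,3,50],[0,-115,-60,0,0,3,50],[0,-155,-60,0,0,3,50],[0,-195,-60,0,0,3,50],[0,-235,-60,0,0,3,50],[0,-275,-60,0,0,3,50],[0,-315,-60,0,0,3,50],[0,-355,-60,0,0,3,50],[0,-395,-60,0,0,3,50]]

```text
clock: 26.6
tcp_pos: [518.2, 177.1, 231.3]
ee_rot: [0.999, -0.038, 0.0, -0.0]
ft_force: [0.3, -0.5, -0.6]
grip_width: 50.2
gripper_force: 0.0
```

>>> drive_tool:
  commands:
    - [[0,-30,0,0,0,0,50],[0,-50,0,0,0,0,50],[0,-50,0,0,0,0,50],[0,-50,0,0,0,0,50],[0,-50,0,0,0,0,50]]

```text
clock: 27.02
tcp_pos: [522.3, 224.1, 231.0]
ee_rot: [0.999, -0.038, -0.0, 0.0]
ft_force: [0.1, 0.0, 0.0]
grip_width: 49.9
gripper_force: 0.0
```

Run:
```python
from pins import *
st();f=grab('wrist','w12.png');pins(f)
go([494.2,265.5,72],-0.085)
g=grab('top','t12.png')
for b in blobs(g,(20,130,90),(35,255,255),15,(170,195,400,260)): print(b[0],b[1],onz(g,*b[1],98).round(0))
```

```text
27.02 [522.3 224.1 231. ] yaw -0.076 z [-0.001 -0.001 -1.   ] w 49.9 F [0.1 0.  0. ]
px [216. 194.] yaw -0.084 rear x 460.0 top shoulder 533.1 centre x 495.0 y there 263.3 232
shift [-31.3 -39.6 159.1] turn [0.04 0.02 0.48] rows>= 4.0
72 [300.5 215.7] [ 521. -103.   98.]
97 [332.5 216.4] [ 518. -209.   98.]
15 [188.6 228.2] [482. 272.  98.]
```

>>> drive_tool:
  commands:
    - [[-15,-20,10,0,0,0.3,50],[-32,-38,25,0,0,0.3,50],[-32,-38,50,0,0,0.3,50],[-32,-38,80,0,0,0.3,50],[-32,-38,110,0,0,0.3,50],[-32,-38,135,0,0,0.3,50],[-32,-38,153,0,0,0.3,50],[-32,-38,159,0,0,0.3,50],[-32,-38,159,0,0,0.3,50],[-32,-38,159,0,0,0.3,50]]

```text
clock: 27.95
tcp_pos: [494.3, 264.7, 73.1]
ee_rot: [0.999, -0.041, 0.0, -0.0]
ft_force: [1.3, 0.3, 0.3]
grip_width: 49.8
gripper_force: 0.0
```

>>> drive_tool:
  commands:
    - [[0,0,0,0,0,0,15],[0,0,0,0,0,0,15],[0,0,0,0,0,0,15],[0,0,0,0,0,0,15],[0,0,0,0,0,0,15],[0,0,0,0,0,0,15],[0,0,0,0,0,0,15]]

```text
clock: 28.53
tcp_pos: [494.7, 265.8, 73.4]
ee_rot: [0.999, -0.04, 0.001, -0.001]
ft_force: [0.2, 1.2, 2.7]
grip_width: 19.1
gripper_force: 58.6
```

>>> drive_tool:
  commands:
    - [[0,0,-8,0,0,0,15],[0,0,-20,0,0,0,15],[0,0,-35,0,0,0,15],[0,0,-50,0,0,0,15],[0,0,-65,0,0,0,15],[0,0,-75,0,0,0,15],[0,0,-75,0,0,0,15],[0,0,-75,0,0,0,15]]

```text
clock: 29.2
tcp_pos: [493.7, 265.2, 148.0]
ee_rot: [0.999, -0.04, 0.0, -0.0]
ft_force: [0.1, -0.4, -2.0]
grip_width: 19.4
gripper_force: 58.4
```

Run:
```python
from rod import *
st();f=grab('wrist','w13.png');o=manip.get_obs();rod(f,o,[3,15,30,50,75,100,125,150,170])
go([398,-327.5,147],-0.022)
```

```text
29.2 [493.7 265.2 148. ] yaw -0.081 z [ 0.001  0.    -1.   ] w 19.4 F [ 0.1 -0.4 -2. ]
[[ 3.000e+00  2.435e+02  2.685e+02  1.146e+02  1.000e+00 -1.910e+01
   1.030e+01]
 [ 1.500e+01  2.505e+02  2.695e+02  1.102e+02  2.700e+00 -1.910e+01
   7.900e+00]
 [ 3.000e+01  2.415e+02  2.685e+02  1.045e+02  6.000e-01 -1.910e+01
   1.140e+01]
 [ 5.000e+01  2.415e+02  2.685e+02  9.680e+01  6.000e-01 -1.910e+01
   1.160e+01]
 [ 7.500e+01  2.415e+02  2.675e+02  8.660e+01  4.000e-01 -1.910e+01
   1.150e+01]
 [ 1.000e+02  2.495e+02  2.665e+02  7.600e+01  2.000e+00 -1.910e+01
   7.700e+00]
 [ 1.250e+02  2.405e+02  2.655e+02  6.480e+01 -2.000e-01 -1.910e+01
   1.160e+01]
 [ 1.500e+02  2.405e+02  2.655e+02  5.300e+01 -2.000e-01 -1.910e+01
   1.190e+01]
 [ 1.700e+02  2.405e+02  2.645e+02  4.310e+01 -5.000e-01 -1.900e+01
   1.170e+01]]
slope tool y/x 0.0272 y at 0 -1.6 y at nose 2.0
shift [-4.670e+01  5.982e+02  3.000e-01] turn [ 0.03  0.06 -3.38] rows>= 14.4
```

>>> drive_tool:
  commands:
    - [[-3,30,0,0,0,-0.5,15],[-6,70,0,0,0,-1,15],[-9,110,0,0,0,-1.5,15],[-12,150,0,0,0,-2,15],[-15,190,0,0,0,-2.5,15],[-18,230,0,0,0,-3,15],[-21,270,0,0,0,-3.5,15],[-25,310,0,0,0,-4,15],[-28,350,0,0,0,-4.5,15],[-31,390,0,0,0,-4.5,15]]

```text
clock: 30.08
tcp_pos: [429.2, -122.2, 146.1]
ee_rot: [1.0, -0.001, -0.001, -0.001]
ft_force: [0.8, -0.8, -1.5]
grip_width: 19.4
gripper_force: 58.6
```

```bash
python3 -c "
from h import *
st();go([398,-328.8,22],-0.002)"
```

```text
30.08 [ 429.2 -122.2  146.1] yaw -0.002 z [-0.002  0.001 -1.   ] w 19.4 F [ 0.8 -0.8 -1.5]
shift [-30.5 206.8 124. ] turn [-0.06  0.14  0.  ] rows>= 5.8
```

>>> drive_tool:
  commands:
    - [[-6,40,0,0,0,0,15],[-12,80,0,0,0,0,15],[-18,120,0,0,0,0,15],[-24,155,0,0,0,0,15],[-28,185,5,0,0,0,15],[-31,206,20,0,0,0,15],[-31,206,50,0,0,0,15],[-31,206,80,0,0,0,15],[-31,206,105,0,0,0,15],[-31,206,120,0,0,0,15]]

```text
clock: 30.92
tcp_pos: [396.5, -324.1, 22.7]
ee_rot: [1.0, -0.002, -0.003, -0.003]
ft_force: [-0.8, 0.7, -1.1]
grip_width: 19.0
gripper_force: 58.6
```

>>> drive_tool:
  commands:
    - [[0,0,4,0,0,0,15],[0,0,4,0,0,0,15],[0,0,4,0,0,0,15],[0,0,4,0,0,0,15]]

```text
clock: 31.25
tcp_pos: [400.6, -327.8, 24.7]
ee_rot: [1.0, -0.001, 0.001, 0.001]
ft_force: [0.1, -0.3, -1.4]
grip_width: 19.2
gripper_force: 58.6
```

Run:
```python
from rod import *
st();f=grab('wrist','w14.png');o=manip.get_obs();rod(f,o,[3,15,30,50,75,100,125,150,170])
go([398,-328.8,22],-0.002)
```

```text
31.25 [ 400.6 -327.8   24.7] yaw -0.002 z [ 0.002 -0.002 -1.   ] w 19.2 F [ 0.1 -0.3 -1.4]
[[ 3.000e+00  2.435e+02  2.685e+02  1.135e+02  1.200e+00 -1.880e+01
   1.020e+01]
 [ 1.500e+01  2.415e+02  2.695e+02  1.091e+02  1.000e+00 -1.880e+01
   1.160e+01]
 [ 3.000e+01  2.415e+02  2.695e+02  1.035e+02  1.000e+00 -1.880e+01
   1.180e+01]
 [ 5.000e+01  2.415e+02  2.685e+02  9.580e+01  8.000e-01 -1.880e+01
   1.150e+01]
 [ 7.500e+01  2.415e+02  2.675e+02  8.570e+01  6.000e-01 -1.880e+01
   1.140e+01]
 [ 1.000e+02  2.405e+02  2.665e+02  7.520e+01  1.000e-01 -1.880e+01
   1.170e+01]
 [ 1.250e+02  2.405e+02  2.655e+02  6.410e+01 -1.000e-01 -1.890e+01
   1.150e+01]
 [ 1.500e+02  2.405e+02  2.655e+02  5.240e+01 -1.000e-01 -1.890e+01
   1.180e+01]
 [ 1.700e+02  2.405e+02  2.645e+02  4.260e+01 -3.000e-01 -1.890e+01
   1.160e+01]]
slope tool y/x 0.0213 y at 0 -1.3 y at nose 1.5
shift [-2.8  0.8  3. ] turn [ 0.13 -0.12 -0.01] rows>= 0.1
```

>>> drive_tool:
  commands:
    - [[0,0.8,1.2,0,0,0,15],[0,0.8,1.2,0,0,0,15],[6,0.9,1.2,0,0,0,15],[12,1,1.2,0,0,0,15],[18,1.2,1.2,0,0,0,15],[24,1.3,1.2,0,0,0,15],[30,1.4,1.2,0,0,0,15],[36,1.5,1.2,0,0,0,15],[40,1.6,1.2,0,0,0,15],[40,1.6,1.2,0,0,0,15]]

```text
clock: 32.13
tcp_pos: [441.0, -328.9, 22.5]
ee_rot: [1.0, -0.001, 0.001, 0.0]
ft_force: [1.3, -0.1, -0.1]
grip_width: 19.4
gripper_force: 58.7
```

>>> drive_tool:
  commands:
    - [[5,0.1,0,0,0,0,15],[10,0.2,0,0,0,0,15],[15,0.3,0,0,0,0,15],[20,0.4,0,0,0,0,15],[25,0.5,0,0,0,0,15],[30,0.6,0,0,0,0,15],[35,0.7,0,0,0,0,15],[40,0.8,0,0,0,0,15],[40,0.8,0,0,0,0,15]]

```text
clock: 32.88
tcp_pos: [481.1, -329.8, 22.5]
ee_rot: [1.0, -0.001, 0.001, 0.0]
ft_force: [0.3, -0.6, 0.0]
grip_width: 19.1
gripper_force: 58.8
```

>>> drive_tool:
  commands:
    - [[5,0.1,0,0,0,0,15],[10,0.2,0,0,0,0,15],[15,0.3,0,0,0,0,15],[20,0.4,0,0,0,0,15],[24,0.5,0,0,0,0,15],[27,0.6,0,0,0,0,15],[29,0.6,0,0,0,0,15],[31,0.6,0,0,0,0,15],[33,0.6,0,0,0,0,15],[33,0.6,0,0,0,0,15]]

```text
clock: 33.72
tcp_pos: [513.1, -330.3, 22.4]
ee_rot: [1.0, -0.001, 0.0, 0.0]
ft_force: [-1.2, 0.1, 2.3]
grip_width: 19.3
gripper_force: 59.2
```

>>> drive_tool:
  commands:
    - [[1,0,0,0,0,0,15],[2,0,0,0,0,0,15],[3,0,0,0,0,0,15],[4,0,0,0,0,0,15],[4,0,0,0,0,0,15],[4,0,0,0,0,0,15]]

```text
clock: 34.22
tcp_pos: [514.7, -330.2, 22.3]
ee_rot: [1.0, -0.001, -0.002, -0.0]
ft_force: [-6.6, -0.0, 7.4]
grip_width: 19.1
gripper_force: 59.9
```

Seated. I release, lift and inspect from above.

>>> drive_tool:
  commands:
    - [[1,0,0,0,0,0,50],[1,0,0,0,0,0,50],[1,0,0,0,0,0,50],[0,0,0,0,0,0,50],[-4,0,0,0,0,0,50],[-4,0,-15,0,0,0,50],[-6,0,-40,0,0,0,50],[-8,0,-75,0,0,0,50],[-8,0,-110,0,0,0,50],[-8,0,-150,0,0,0,50]]

```text
clock: 35.05
tcp_pos: [507.3, -329.1, 171.9]
ee_rot: [1.0, -0.001, -0.001, -0.001]
ft_force: [0.6, -0.5, 0.1]
grip_width: 49.8
gripper_force: 0.0
```

>>> drive_tool:
  commands:
    - [[0,-35,-30,0,0,0,50],[0,-70,-60,0,0,0,50],[0,-105,-80,0,0,0,50],[0,-108,-90,0,0,0,50],[0,-108,-90,0,0,0,50],[0,-108,-90,0,0,0,50],[0,-108,-90,0,0,0,50]]

```text
clock: 35.63
tcp_pos: [508.2, -222.6, 260.7]
ee_rot: [1.0, -0.001, -0.001, -0.0]
ft_force: [-0.3, -0.2, 0.2]
grip_width: 49.8
gripper_force: 0.0
```

Run:
```python
from meas import *
from pins import pins
st();f=grab('wrist','w15.png');couplings(f,[(592,-111),(590,-221),(587,-332)]);pins(f,100,53)
```

```text
35.63 [ 508.2 -222.6  260.7] yaw -0.003 z [-0.002  0.    -1.   ] w 49.8 F [-0.3 -0.2  0.2]
bore [ 591.5 -111.1] n 799 r 15.6 marks 92 angle -0.002 coh 0.99
bore [ 590.8 -221.2] n 795 r 15.5 marks 88 angle -0.007 coh 0.99
bore [ 587.6 -332.3] n 793 r 15.6 marks 84 angle -0.024 coh 0.99
px [161. 139.] yaw -0.031 rear x 485.7 top shoulder 553.2 centre x 520.7 y there -112.0 171
px [251. 141.] yaw -0.02 rear x 482.8 top shoulder 550.6 centre x 517.8 y there -220.7 173
px [340. 143.] yaw -0.018 rear x 479.9 top shoulder 548.0 centre x 514.9 y there -327.9 175Traceback (most recent call last):
  File "<stdin>", line 3, in <module>
  File "pins.py", line 16, in pins
    e=max(y+dark);re=onz(f,u0,e+.5,zt);sh=onz(f,u0,s[i,1]-.5,zt)
ValueError: max() iterable argument is empty
```

View pics/w15.png

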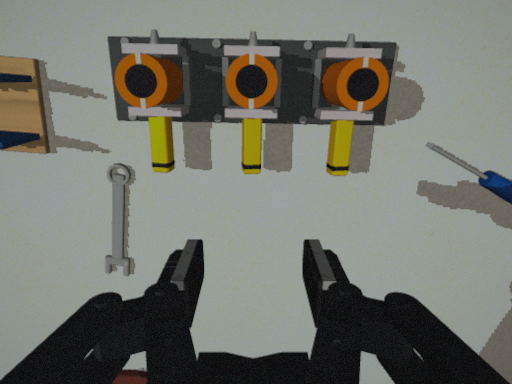

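The view shows all three handles up against the front cheeks at (161,143), (251,145) and (340,147). The noses stick out behind the far cheeks at rows 35–40. Handle distances are 71, 73 and 73 mm and hole angles are within 0.02 rad of the jig, so I hand in.

```bash
python3 -c "
from cell import manip
print(manip.finish_job())"
```

```text
the job is handed in; nothing more can be done
None
```

All three couplings are aligned and each is locked with a pin seated against its cheek, the other bench items weren't touched, and the job is handed in at about 36 s; the call returned no verdict.

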